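# Load two wooden blanks into a spring magazine

### The job

Load the two loose brown wooden blocks lying on the open bench into the spring-loaded magazine, flat and lengthwise in its chute, one on top of the other. Load one block at a time: press it down against the spring until both brass catches snap in over it, and only then set the second block in the mouth and press it down until the catches snap over it too. Leave the tape measure, jars and masking tape where they stand.

Things in the scene. Friction and masses are not known exactly. Their poses are not given: they have to be found in the camera images.
- block_a_center (a point): centre (19 mm above the underside) of one of the two identical brown wooden blocks on the bench, 45 x 80 x 38 mm high, 0.08 to 0.15 kg. Its own x runs along the 45 mm width (grasp across this), y along the 80 mm length, z up. Either block may go in first.
- block_b_center (a point): centre (19 mm above the underside) of one of the two identical brown wooden blocks on the bench, 45 x 80 x 38 mm high, 0.08 to 0.15 kg. Its own x runs along the 45 mm width (grasp across this), y along the 80 mm length, z up. Either block may go in first.
- magazine: spring magazine fixed to the bench: grey foot 190 x 86 mm, four aluminium corner guides to 162 mm height, flared lips (+5 mm a side) to 173. Origin: centre of underside; x along the chute's length, z up. Chute 83 (x) by 48 (y) mm inside: a block lies in it with its length along x, either way round. Long sides open above 90 mm, 68 mm wide, so fingers beside the block may go down there
- magazine_mouth (a point): on the chute's centre line, level with the catches' flat undersides, 140 mm above the bench; axes as the magazine's. The catches' bevelled noses stand 11 mm above it: a block set in the mouth rests on them, underside about 8 mm above this point. Pressed down it spreads them; once its top is below this point they snap in over its ends and hold it
- follower (a joint): orange spring follower filling the chute: metres pushed down from 0 (its top 3 mm below the catches' undersides) to its stop at 0.082. Spring 4 N at the top, 9.5 N at the stop. Held under one block it reads about 0.035, under two 0.073, so the second can be pressed at most 9 mm past where it is held. Pressing a block past the catches takes about 5 to 12 N
- catch_front (a joint): brass spring catch at the magazine's -x end: metres pushed outward, 0 fully in (nose 5 mm into the chute, about 4 mm over a block's end), about 0.004 while a block passes, stop at 0.0065. It springs back by itself
- catch_back (a joint): brass spring catch at the magazine's +x end: metres pushed outward, 0 fully in (nose 5 mm into the chute, about 4 mm over a block's end), about 0.004 while a block passes, stop at 0.0065. It springs back by itself
- tape_measure: loose bystander, to be left alone: yellow tape measure, 40 x 87 x 68 mm high; origin at the centre of its underside
- jar_screws: loose bystander, to be left alone: jar with an orange lid, 67 mm across, 82 mm high; origin at the centre of its underside
- jar_washers: loose bystander, to be left alone: jar with a pale grey lid, 63 mm across, 76 mm high; origin at the centre of its underside
- masking_tape: loose bystander, to be left alone: roll of masking tape lying flat, 70 mm across, 25 mm high; origin at the centre of its underside

How it is judged (in metres and radians):
On the way:
1. one block alone is in the chute, pressed down, with both catches snapped in over it, while the other is not yet below the catches (((horizontal distance between block_a_center and magazine_mouth below 0.006 m and z of block_a_center in the frame of magazine_mouth below -0.0165 m and angle between block_a_center's own z axis and vertical below 0.08 rad and angle between the y axis of block_a_center and the x axis of magazine, either way round below 0.1 rad and (horizontal distance between block_b_center and magazine_mouth above 0.02 m or z of block_b_center in the frame of magazine_mouth above 0.015 m) and value of joint each of catch_front, catch_back below 0.002 m) or (horizontal distance between block_b_center and magazine_mouth below 0.006 m and z of block_b_center in the frame of magazine_mouth below -0.0165 m and angle between block_b_center's own z axis and vertical below 0.08 rad and angle between the y axis of block_b_center and the x axis of magazine, either way round below 0.1 rad and (horizontal distance between block_a_center and magazine_mouth above 0.02 m or z of block_a_center in the frame of magazine_mouth above 0.015 m) and value of joint each of catch_front, catch_back below 0.002 m))), for 0.2 s.
At the end, for the whole second after the job is handed in: Both blocks lie flat in the chute, lengthwise (0.1 rad), centres within 6 mm of its centre line and at least 16.5 mm below the catches' undersides, tilt under 0.08 rad; both catches sprung in to under 2 mm; the follower down over 68 mm and at rest (horizontal distance between each of block_a_center, block_b_center and magazine_mouth below 0.006 m and z of each of block_a_center, block_b_center in the frame of magazine_mouth below -0.0165 m and angle between each of block_a_center, block_b_center's own z axis and vertical below 0.08 rad and angle between the y axis of each of block_a_center, block_b_center and the x axis of magazine, either way round below 0.1 rad and value of joint each of catch_front, catch_back below 0.002 m and value of joint follower above 0.068 m and velocity of joint follower between -0.01 and 0.01 m/s); the robot touches nothing.
It fails at once if a bystander (tape measure, jar or masking tape) was shifted by more than 40 mm (distance of any of tape_measure, jar_screws, jar_washers, masking_tape from where it was at the start of the episode above 0.04 m).
It also fails if it takes over 72 s, if anything falls off the work surface, if the arm or the gripper's body presses on something with over 40 N, if the wrist force passes 120 N, or if a joint passes its speed limit or range.

### The arm

A 6-joint arm with a two-finger parallel gripper is mounted at the origin on a cart in front of the work surface, level with it; the furniture and walls round the work are solid. World frame = base frame: x ahead of the robot, y to its left, z up, the work surface at z = 0. Lengths are in mm, angles in rad, forces in N, time in s.
With the tool pointing down it reaches from about 350 to 775 mm from the base axis. Payload 7.3 kg.
Tool frame: the origin (TCP) lies at the very end of the fingers, on their centre line; the grasp point (between the pads) lies 19 mm behind it (bot.grip_point_offset is the distance from the TCP to the grasp point, in mm); z points along the fingers, y is the line along which they close (so a half turn about z gives the same grasp; the last joint's range is limited). The gripper opens to 92 mm and grips with 3 to 60 N. Pads are 19 mm wide; open, the fingers measure 130 mm over their backs; the gripper's body (75 mm by 190 mm) begins 47 mm behind the grasp point.
Start: joints at [1.043, 0.342, 1.524, -0, 1.275, -0.146], TCP at [195.598, 487.223, 226.741] pointing down, gripper open.
Joint ranges: [-2.53, 2.53], [-0.77, 2.02], [0.04, 2.7], [-1, 4.14], [0.28, 2.66], [-3.11, 3.11]. Speed limits (rad/s): [2.57, 2.57, 3.14, 3.14, 3.14, 3.14].

### API

Orientations are given as [roll, pitch, yaw] about the fixed x, y, z axes, in that order (R = Rz(yaw) Ry(pitch) Rx(roll)).
In Python, from plant import bot gives the robot as it stands. The module is installed in compiled form; this text tells all that it offers.
- The arm moves only by the shell command python3 -m jog 'ROWS' [OPENING]. ROWS is JSON, a list of rows, each a list of 6 numbers: the shift along the tool's x, y, z in mm, then the turn, a rotation vector about the tool's x, y, z in rad. In form: [[dx, dy, dz, rx, ry, rz], ...]. A call has 1 to 12 rows; each row shifts and turns the commanded pose from where the row before left it, along the tool's axes as they then stand; what a row does not reach is not made up. A row lasts 1/10 s, in which the tool goes at most 50 mm and 8.59 degrees, less where a joint would pass 70% of its speed; a pose out of reach is approached as far as the arm can. A call with a gripper value outside its range is refused whole. OPENING is the opening in per cent of the stroke, from 0 (shut) to 100 (fully open), set as the call begins (- or left out, the last holds). The fingers move at their own pace and stop on an object; the grip force is fixed at half the most. Time passes only in rows, so rows that do not move let the fingers close. It gives the time, the measured TCP pose, the force, the opening and the grip force at its end, in the units of the state.
- bot.get_obs(): the state, without advancing time (a new reading comes with each control period).
- bot.capture(name): name is "scene" or "top" or "wrist"; returns the picture (420x560x3 uint8, red, green, blue); there is no depth.
- bot.camera_model(name): a dict with "fx", "fy", "cx", "cy" (pixels), "dist_coeffs" ([k1, k2, p1, p2, k3] as OpenCV has them; the pictures are not rectified), "position" and "orientation" of the camera in the world; the wrist camera has in their place "T_tool_cam" (4x4, takes a point from camera to tool coordinates, whose origin is the TCP and whose axes are the flange's). Camera axes: x right, y down, z forward; pixel columns grow to the right and rows downward; lengths in mm; the calibration is good to about 2 mm. A picture is of the moment at which its call begins: read the wrist's pose just before it. camera_model takes no time and is no camera call.
- bot.close_job(): hands the job in; it is judged then, once.
Trained networks look in the newest picture that a camera, given by its name, has taken for a name from the list of things; names that differ only in an ending like _2 or _b are one class to them, and where a whole thing is asked for, a point or a joint stands for the part that bears it (a point fixed in the world has none). Each returns a list of dicts, best first, with "p" (0 to 1); they miss things now and then, are a little off and sometimes report something else, mostly with a low value. They report only what shows in the picture. A call takes as long as a camera call.
- bot.outline_of(target, camera): "mask" (420x560 bool, what is visible of it) and "pixel" ([column, row] in pixels, amid what is visible of it).
The state is a dict: "time": time; "joint_positions": joint angles; "dq": joint speeds; "tau": joint torques, N m; "tool_pos": TCP position; "tcp_rot": TCP orientation; "contact_force": force on the tool from outside, world axes, zero at the start; "moment": the same for the moment, N m; "grip_width": finger opening in mm; "finger_force": force on a finger pad.
Only numpy, scipy, OpenCV 4.12 (cv2) and the standard library are available. Lean on these libraries where they do the work, as an engineer would, in place of code of your own. Each camera call takes 0.05 s, during which the arm holds its last target. There are 200 camera calls.

## Working session

There is one attempt and no reset: what is moved stays moved. The work goes in short steps, Python scripts to look and compute and a shell command to move; the robot and the scene stay as the last step left them, time stands still between calls to the robot, and variables do not carry over. Pictures are saved under pics/ and viewed, at most 12 in all, crops included, and the job is handed in when it is done.

```bash
mkdir -p pics; python3 - <<'E'
from plant import bot
import cv2,numpy as np
o=bot.get_obs();print(o)
ims=[]
for c in["scene","top"]:
    im=bot.capture(c);cv2.imwrite(f"pics/{c}.png",im[...,::-1]);print(c,bot.camera_model(c))
    for t in["block_a_center","magazine","tape_measure","jar_screws","jar_washers","masking_tape"]:
        for d in bot.outline_of(t,c):
            print(t,round(d["p"],2),d["pixel"],d["mask"].sum(),cv2.minAreaRect(np.argwhere(d["mask"])[:,::-1].astype(np.float32)))
print(bot.camera_model("wrist"))
E
```

```text
{'time': 0.0, 'joint_positions': array([ 1.04300805e+00,  3.42723681e-01,  1.52503134e+00, -3.77774506e-05,
        1.27541342e+00, -1.46021933e-01]), 'dq': array([ 3.22990236e-04, -9.94502001e-08,  5.36433287e-04, -1.38250045e-03,
        1.43397587e-03,  1.73152107e-03]), 'tau': array([-3.94507069e-04, -4.31224322e+01, -2.44219369e+01,  7.18078902e-02,
        5.58430958e-02, -1.11253182e-04]), 'tool_pos': array([195.38083267, 486.83661396, 226.03948026]), 'tcp_rot': array([-3.14002838e+00, -1.93542593e-04,  2.75983719e+00]), 'contact_force': array([-0.00508739, -0.11030638,  0.85298437]), 'moment': array([0.0008402 , 0.00075967, 0.0329048 ]), 'finger_force': 0.0, 'grip_width': 91.85973343100804}
scene {'fx': 407.8990947895324, 'fy': 407.8990947895324, 'cx': 277.81122557882645, 'cy': 213.56772225871234, 'dist_coeffs': array([-0.05442731,  0.        ,  0.        ,  0.        ,  0.        ]), 'position': array([ -43.74883002, -519.41714362,  831.34614197]), 'orientation': array([-2.27525727, -0.01347377, -0.86022956])}
block_a_center 0.92 [179.7, 207.6] 360 ((177.31605529785156, 210.
[... 1891 characters left out ...]
23.702320098876953), 26.56505012512207)
masking_tape 0.52 [233.9, 200.9] 217 ((234.50001525878906, 207.0), (21.920310974121094, 21.920310974121094), 45.0)
{'fx': 294.12760030639845, 'fy': 294.12760030639845, 'cx': 282.024568687775, 'cy': 206.762521933313, 'dist_coeffs': array([-0.04869276,  0.        ,  0.        ,  0.        ,  0.        ]), 'T_tool_cam': array([[-9.16710053e-04, -9.66456676e-01, -2.56828059e-01,
         6.82052670e+01],
       [ 9.99999530e-01, -8.05287663e-04, -5.39014254e-04,
        -6.27071539e-01],
       [ 3.14113457e-04, -2.56828433e-01,  9.66456961e-01,
        -1.57188134e+02],
       [ 0.00000000e+00,  0.00000000e+00,  0.00000000e+00,
         1.00000000e+00]])}
```

```bash
cat > h.py <<'E'
from plant import bot
import cv2,numpy as np
from scipy.spatial.transform import Rotation as R
def cam(c):
    m=bot.camera_model(c)
    K=np.array([[m["fx"],0,m["cx"]],[0,m["fy"],m["cy"]],[0,0,1]])
    if c=="wrist":
        o=bot.get_obs();T=np.eye(4);T[:3,:3]=R.from_euler("xyz",o["tcp_rot"]).as_matrix();T[:3,3]=o["tool_pos"]
        T=T@m["T_tool_cam"];return K,m["dist_coeffs"],T[:3,:3],T[:3,3]
    return K,m["dist_coeffs"],R.from_euler("xyz",m["orientation"]).as_matrix(),m["position"]
def world(C,px,z):
    K,D,Rm,p=C
    u=cv2.undistortPoints(np.float32(px).reshape(-1,1,2),K,D).reshape(-1,2)
    r=np.c_[u,np.ones(len(u))]@Rm.T
    return p+r*((z-p[2])/r[:,2])[:,None]
def proj(C,P):
    K,D,Rm,p=C
    return cv2.projectPoints((np.float64(P)-p)@Rm,np.zeros(3),np.zeros(3),K,D)[0].reshape(-1,2)
E
python3 - <<'E'
from h import *
C=cam("top")
for n,px,z in[("b1",(194.9,252.9),38),("b2",(260.6,240.8),38),("mag",(328.4,235.5),150),("tape",(392.6,180),68),("js",(328,159),82),("jw",(354.5,162),76),("mt",(234.5,207),25)]:print(n,world(C,px,z).round())
im=cv2.imread("pics/top.png")[120:300,140:440];cv2.imwrite("pics/topc.png",cv2.resize(im,None,fx=2.6,fy=2.6,interpolation=cv2.INTER_CUBIC))
E
```

```text
b1 [[492. 335.  38.]]
b2 [[529. 137.  38.]]
mag [[544. -56. 150.]]
tape [[ 709. -257.   68.]]
js [[769. -62.  82.]]
jw [[ 762. -141.   76.]]
mt [[631. 218.  25.]]
```

View pics/topc.png

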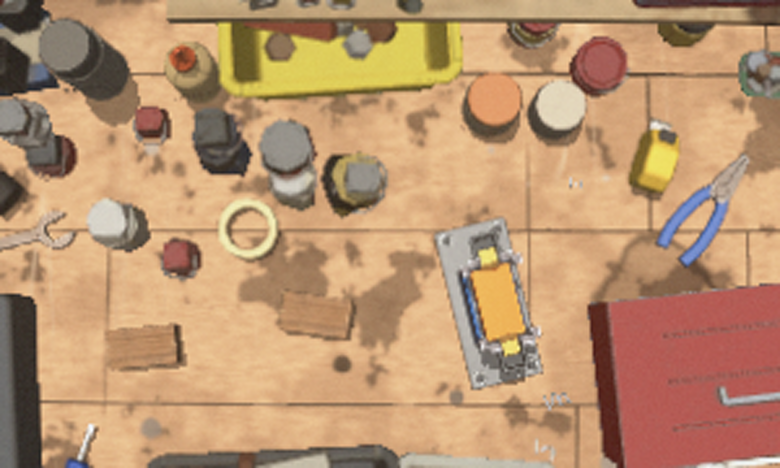

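View pics/scene.png

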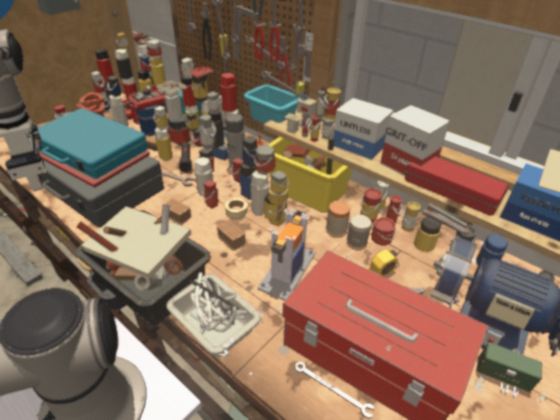

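The top view shows the two blocks at crop pixels (145,347) and (315,314), and the magazine with its orange follower at (498,300). The scene view is consistent with that. I'll go above the nearer block (about 529,137) for a close look.

```bash
python3 -m jog '[[0,0,-8,0,0,0.148],[0,0,-8,0,0,0.148],[0,0,-8,0,0,0.148],[0,0,-8,0,0,0.148],[0,0,-8,0,0,0.148],[0,0,-8,0,0,0.148],[0,0,-8,0,0,0.148],[0,0,-8,0,0,0.148],[0,0,0,0,0,0.148]]' 100
cat >> h.py <<'E'
def delta(x,y,z,yaw):
    "tool-frame shift to a downward pose, and rz turn (apply shift first, then turn)"
    o=bot.get_obs();Rm=R.from_euler("xyz",o["tcp_rot"])
    d=Rm.inv().apply(np.array([x,y,z])-o["tool_pos"])
    rv=(Rm.inv()*R.from_euler("xyz",[np.pi,0,yaw])).as_rotvec()
    print("t",round(float(o["time"]),2),"shift",d.round(1),"turn",rv.round(3),"pos",o["tool_pos"].round(1),"rot",o["tcp_rot"].round(3),"F",o["contact_force"].round(1))
E
python3 -c "
from h import *
delta(529,137,160,1.43)"
```

```text
time: 1.6
tool_pos: [195.8, 487.6, 291.9]
tcp_rot: [3.141, -0.002, 1.422]
contact_force: [-0.4, 0.1, 0.3]
grip_width: 91.8
finger_force: 0.0
t 1.6 shift [-297.5  381.5  131.6] turn [ 0.001 -0.002 -0.008] pos [195.8 487.6 291.9] rot [ 3.141e+00 -2.000e-03  1.422e+00] F [-0.4  0.1  0.3]
```

```bash
python3 -m jog '[[-30,38,0,0,0,0],[-30,38,0,0,0,0],[-30,38,0,0,0,0],[-30,38,0,0,0,0],[-30,38,0,0,0,0],[-30,38,13,0,0,0],[-30,38,23,0,0,0],[-30,38,23,0,0,0],[-30,38,23,0,0,0],[-28,38,23,0,0,0],[0,0,26,0,0,0],[0,0,0,0,0,0]]'
cat >> h.py <<'E'
def block(save=None):
    C=cam("wrist");im=bot.capture("wrist")
    if save: cv2.imwrite(save,im[...,::-1])
    return C,[(d["p"],d["mask"]) for d in bot.outline_of("block_a_center","wrist")]
E
python3 - <<'E'
from h import *
delta(529,137,160,1.43)
C,L=block("pics/w1.png")
for p,m in L:
    r=cv2.minAreaRect(np.argwhere(m)[:,::-1].astype(np.float32))
    q=world(C,cv2.boxPoints(r),38);print(round(p,2),m.sum(),r,q.mean(0).round(1),q.round(1).tolist())
E
```

```text
time: 2.8
tool_pos: [519.3, 145.4, 162.0]
tcp_rot: [-3.134, 0.002, 1.425]
contact_force: [-1.1, -0.2, 0.7]
grip_width: 91.8
finger_force: 0.0
t 2.8 shift [-6.9 10.9  2. ] turn [-0.007  0.002 -0.005] pos [519.3 145.4 162. ] rot [-3.134e+00  2.000e-03  1.425e+00] F [-1.1 -0.2  0.7]
0.82 2443 ((227.6624755859375, 20.213808059692383), (55.81184768676758, 51.490501403808594), 74.57783508300781) [495.6 310.1  38. ] [[471.2, 330.4, 38.0], [515.0, 333.9, 38.0], [520.6, 290.1, 38.0], [475.5, 285.9, 38.0]]
```

View pics/w1.png

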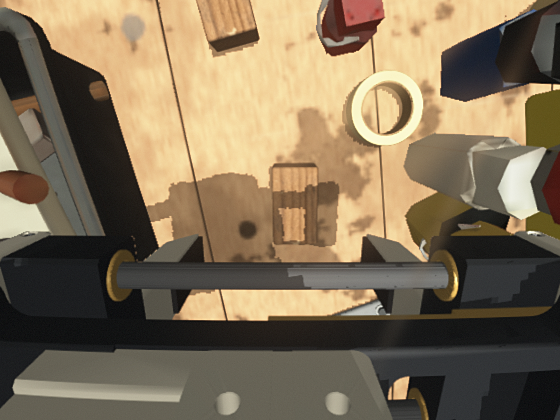

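The wrist view shows the block's top face with corners near (272,168), (318,168), (319,244) and (275,245).

```bash
python3 - <<'E'
from h import *
C=cam("wrist")
q=world(C,[(272,168),(318,168),(319,244),(275,245)],38);print(q.round(1),q.mean(0))
a=(q[0]+q[1]-q[2]-q[3])/2;print(np.linalg.norm(a),np.arctan2(a[1],a[0]))
im=cv2.imread("pics/w1.png")[150:260,245:345];cv2.imwrite("pics/w1c.png",cv2.resize(im,None,fx=5,fy=5,interpolation=cv2.INTER_CUBIC))
E
```

```text
[[515.7 179.3  38. ]
 [559.8 172.9  38. ]
 [552.   94.3  38. ]
 [506.6  99.8  38. ]] [533.53623563 136.58376987  38.        ]
79.52782165434016 1.4643803551934829
```

View pics/w1c.png

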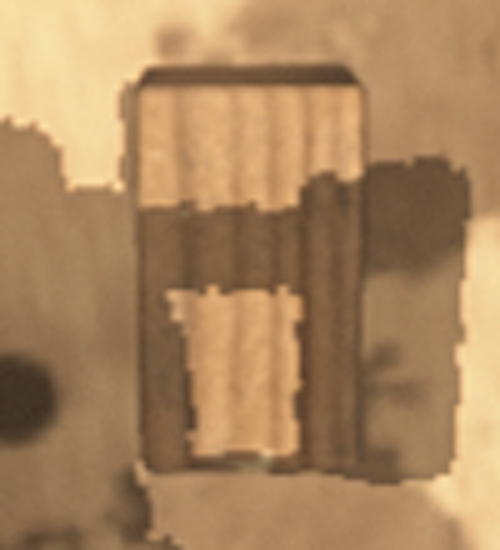

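The crop shows the block's long edges almost upright, so its yaw matches the tool's to within about 0.01 rad, and its centre is near (533,137). Descend next.

```bash
python3 - <<'E'
from h import *
C=cam("wrist")
q=world(C,[(272.6,167),(317.6,167),(317.4,244.4),(273.4,244)],38);print(q.mean(0))
a=(q[0]+q[1]-q[2]-q[3])/2;print(np.linalg.norm(a),np.arctan2(a[1],a[0]))
m=q.mean(0);delta(m[0],m[1],4,1.435)
E
```

```text
[532.85469498 137.34153948  38.        ]
80.11674727410383 1.442399943058886
t 2.9 shift [ -7.9  13.7 161.7] turn [-0.001  0.    -0.007] pos [520.5 147.1 165.8] rot [-3.141  0.     1.428] F [ 0.1 -0.   0.2]
```

```bash
python3 -m jog '[[-4,7,15,0,0,-0.007],[-4,7,25,0,0,0],[0,0,30,0,0,0],[0,0,30,0,0,0],[0,0,30,0,0,0],[0,0,20,0,0,0],[0,0,10,0,0,0],[0,0,0,0,0,0],[0,0,0,0,0,0]]'
python3 -m jog '[[0,0,0,0,0,0],[0,0,0,0,0,0],[0,0,0,0,0,0],[0,0,0,0,0,0],[0,0,0,0,0,0],[0,0,0,0,0,0],[0,0,0,0,0,0]]' 30
```

```text
time: 3.8
tool_pos: [534.6, 137.6, 7.1]
tcp_rot: [3.139, -0.001, 1.436]
contact_force: [0.2, 0.5, 0.1]
grip_width: 91.7
finger_force: 0.0
time: 4.5
tool_pos: [533.2, 137.0, 5.4]
tcp_rot: [-3.141, 0.0, 1.435]
contact_force: [-2.1, 0.0, 0.6]
grip_width: 44.9
finger_force: 30.0
```

```bash
python3 -m jog '[[0,0,-20,0,0,0],[0,0,-35,0,0,0],[0,0,-40,0,0,0],[0,0,-40,0,0,0.135],[0,0,-40,0,0,0.135],[0,0,-40,0,0,0.135],[0,0,-30,0,0,0.135],[0,0,-10,0,0,0.135],[0,0,0,0,0,0.135],[0,0,0,0,0,0.135],[0,0,0,0,0,0.135],[0,0,0,0,0,0.135]]'
python3 -c "
from h import *
delta(438,-80,260,.22)"
```

```text
time: 5.7
tool_pos: [533.4, 136.9, 260.1]
tcp_rot: [-3.142, 0.001, 0.214]
contact_force: [0.6, -0.5, -1.6]
grip_width: 44.7
finger_force: 30.0
t 5.7 shift [-139.4  191.7    0.2] turn [-0.     0.001 -0.006] pos [533.4 136.9 260.1] rot [-3.142e+00  1.000e-03  2.140e-01] F [ 0.6 -0.5 -1.6]
```

```bash
python3 -m jog '[[-20,28,0,0,0,0],[-24,33,0,0,0,0],[-24,33,0,0,0,0],[-24,33,0,0,0,0],[-24,33,0,0,0,0],[-23,31,0,0,0,0],[0,0,0,0,0,0],[0,0,0,0,0,0],[0,0,0,0,0,0]]'
python3 - <<'E'
from h import *
C,L=block("pics/w2.png");delta(544,-56,260,.22)
im=cv2.imread("pics/w2.png")[:300,130:430];cv2.imwrite("pics/w2c.png",cv2.resize(im,None,fx=2,fy=2,interpolation=cv2.INTER_CUBIC))
E
```

```text
time: 6.6
tool_pos: [439.8, -79.1, 260.4]
tcp_rot: [-3.141, -0.0, 0.22]
contact_force: [0.4, -0.7, -1.0]
grip_width: 44.6
finger_force: 30.0
t 6.7 shift [106.6   0.7   0.3] turn [-0.    -0.     0.002] pos [439.9 -78.8 260.3] rot [-3.141 -0.     0.222] F [-0.1  0.3 -1. ]
```

View pics/w2c.png

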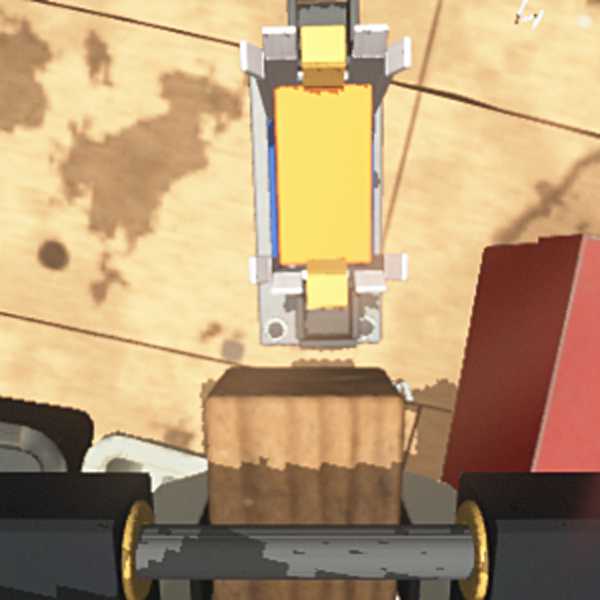

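The crop shows the follower's top at (276,88), (372,86), (371,263) and (277,262). The held block's front top edge runs from (209,396) to (404,396).

```bash
python3 - <<'E'
from h import *
C=cam("wrist")
f=lambda L:[(130+x/2,y/2) for x,y in L]
q=world(C,f([(276,88),(372,86),(371,263),(277,262)]),137);print(q.round(1));m=q.mean(0)
a=(q[0]+q[1]-q[2]-q[3])/2;yaw=np.arctan2(a[1],a[0]);print(m,np.linalg.norm(a),np.linalg.norm(q[0]-q[1]),yaw)
# lips: outer corners symmetrical at z=173
l=world(C,f([(243,42),(410,40),(407,254),(250,256)]),173);print(l.round(1),l.mean(0))
o=bot.get_obs();Rm=R.from_euler("xyz",o["tcp_rot"])
b=world(C,f([(209,396),(404,396)]),o["tool_pos"][2]+32.6)
print("block front edge in tool",Rm.inv().apply(b-o["tool_pos"]).round(1))
print("magazine in tool",Rm.inv().apply(q-o["tool_pos"]).round(1), Rm.inv().apply(m-o["tool_pos"]).round(1))
C2=cam("top");bot.capture("top")
for d in bot.outline_of("magazine","top"):
    print(d["p"],world(C2,[cv2.minAreaRect(np.argwhere(d["mask"])[:,::-1].astype(np.float32))[0]],140))
E
```

```text
[[575.3 -36.7 137. ]
 [585.4 -77.4 137. ]
 [512.  -95.3 137. ]
 [502.8 -52.7 137. ]]
[543.87569532 -65.52763825 137.        ] 74.88951623583553 41.864832503271145 0.22805046516587119
[[ 579.7  -24.8  173. ]
 [ 594.2  -85.8  173. ]
 [ 518.1 -104.7  173. ]
 [ 503.4  -43.1  173. ]] [548.83284381 -64.59103359 173.        ]
block front edge in tool [[ 39.9 -19.8 -32.6]
 [ 39.9  22.7 -32.6]]
magazine in tool [[141.4 -11.2 123.3]
 [142.2  30.7 123.3]
 [ 66.7  32.  123.3]
 [ 67.1 -11.6 123.3]] [104.3  10.  123.3]
0.91 [[545.80670344 -54.28378704 140.        ]]
```

```bash
python3 -m jog '[[15,1,0,0,0,0],[25,2,0,0,0,0],[25,2,0,0,0,0],[25,2,0,0,0,0],[14,2,10,0,0,0],[0,0,25,0,0,0],[0,0,25,0,0,0],[0,0,0,0,0,0],[0,0,0,0,0,0],[0,0,0,0,0,0],[0,0,0,0,0,0]]'
python3 - <<'E'
from h import *
C,L=block("pics/w3.png");delta(544,-65,190,.228)
im=cv2.imread("pics/w3.png")[:300,100:460];cv2.imwrite("pics/w3c.png",cv2.resize(im,None,fx=2,fy=2,interpolation=cv2.INTER_CUBIC))
E
```

```text
time: 7.9
tool_pos: [543.8, -65.9, 202.0]
tcp_rot: [3.14, -0.003, 0.22]
contact_force: [0.2, 0.4, -0.7]
grip_width: 44.8
finger_force: 30.0
t 8.0 shift [ 0.7 -0.8 11.5] turn [ 0.001 -0.002 -0.008] pos [543.5 -65.9 201.5] rot [ 3.141e+00 -2.000e-03  2.200e-01] F [-0.2  0.  -2.5]
```

View pics/w3c.png

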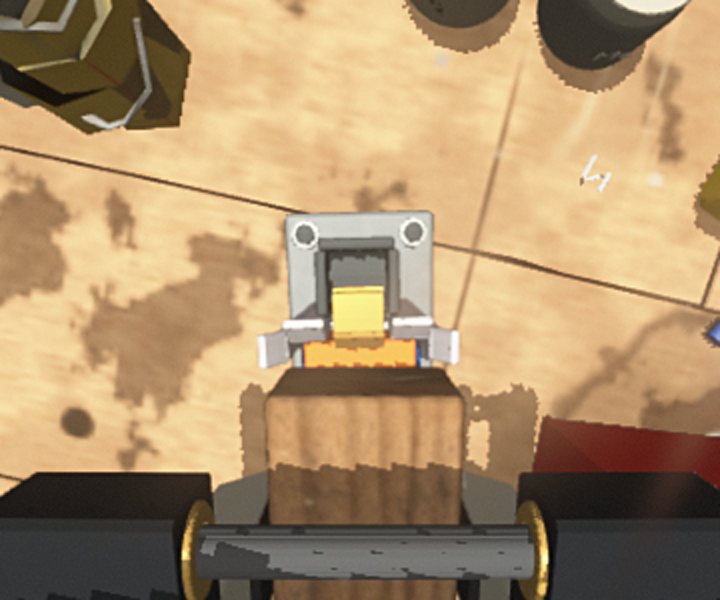

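The crop shows the far lips and the catch centred at column 358, against 365.5 for the block, so the magazine is about 2.3 mm to tool −y. I'll check x using both views' lip edges.

```bash
python3 - <<'E'
from h import *
C=cam("wrist");K,D,Rm,p=C
def C2():
    T=np.eye(4);T[:3,:3]=R.from_euler("xyz",[-3.141,0,.222]).as_matrix();T[:3,3]=[439.9,-78.8,260.3]
    T=T@bot.camera_model("wrist")["T_tool_cam"];return K,D,T[:3,:3],T[:3,3]
ax=np.array([np.cos(.228),np.sin(.228),0])
now=np.array([543.5,-65.9,0])
g=lambda C,px,z:((world(C,[px],z)[0]-now)@ax).round(1)
c2=C2();f=lambda x,y:(130+x/2,y/2)
print("w2 lips outer back/front",g(c2,f(325,26),173),g(c2,f(325,291),173))
print("w2 lips inner back/front",g(c2,f(325,58),173),g(c2,f(325,270),173))
print("w2 catch outer/back front (z151)",g(c2,f(323,27),151),g(c2,f(323,307),151))
print("w2 foot front end z~10",g(c2,f(323,345),10))
print("w3 lip back outer z173",g(C,(100+150,160),173), "side lip far corner",g(C,(100+129,166),173))
print("w3 foot back end",g(C,(280,106),10))
b=world(C,[(282,198)],201.5+32.6)[0];print("block front top",(b-now)@ax)
E
```

```text
w2 lips outer back/front 49.7 -48.1
w2 lips inner back/front 38.7 -39.7
w2 catch outer/back front (z151) 57.0 -56.3
w2 foot front end z~10 -93.9
w3 lip back outer z173 50.2 side lip far corner 46.6
w3 foot back end 94.5
block front top 39.74704878676836
```

```bash
python3 -m jog '[[0.7,-2.2,0,0,0,-0.008],[0,0,6,0,0,0],[0,0,10,0,0,0],[0,0,10,0,0,0],[0,0,6,0,0,0],[0,0,5,0,0,0],[0,0,0,0,0,0],[0,0,0,0,0,0],[0,0,0,0,0,0]]'
python3 -c "
from h import *
delta(544,-65,103,.228)"
```

```text
time: 8.9
tool_pos: [543.5, -63.9, 163.3]
tcp_rot: [3.141, -0.0, 0.228]
contact_force: [3.3, -3.1, -4.2]
grip_width: 44.5
finger_force: 30.0
t 8.9 shift [ 0.2  1.2 60.3] turn [ 0.001 -0.    -0.   ] pos [543.5 -63.9 163.3] rot [ 3.141 -0.     0.228] F [ 3.3 -3.1 -4.2]
```

```bash
python3 -m jog '[[0.3,0.7,0,0,0,0],[0,0,0,0,0,0],[0,0,4,0,0,0],[0,0,4,0,0,0],[0,0,0,0,0,0],[0,0,0,0,0,0]]'
```

```text
time: 9.5
tool_pos: [543.7, -64.0, 155.3]
tcp_rot: [-3.141, 0.0, 0.228]
contact_force: [1.0, -0.7, -2.8]
grip_width: 44.7
finger_force: 30.0
```

```bash
python3 -m jog '[[0,0,4,0,0,0],[0,0,4,0,0,0],[0,0,0,0,0,0],[0,0,0,0,0,0]]'
```

```text
time: 9.9
tool_pos: [543.7, -64.1, 147.2]
tcp_rot: [-3.141, 0.0, 0.228]
contact_force: [1.5, -0.4, -0.5]
grip_width: 45.0
finger_force: 30.0
```

```bash
python3 -m jog '[[0,0,5,0,0,0],[0,0,5,0,0,0],[0,0,0,0,0,0],[0,0,0,0,0,0]]'
```

```text
time: 10.3
tool_pos: [543.8, -64.2, 137.2]
tcp_rot: [-3.141, -0.0, 0.228]
contact_force: [1.9, -0.4, 1.3]
grip_width: 45.1
finger_force: 30.0
```

```bash
python3 -m jog '[[0,0,5,0,0,0],[0,0,5,0,0,0],[0,0,5,0,0,0],[0,0,5,0,0,0],[0,0,0,0,0,0],[0,0,0,0,0,0]]'
```

```text
time: 10.9
tool_pos: [543.8, -64.1, 117.4]
tcp_rot: [-3.142, -0.0, 0.228]
contact_force: [0.8, -0.1, 1.6]
grip_width: 44.7
finger_force: 30.0
```

```bash
python3 -m jog '[[0,0,5,0,0,0],[0,0,5,0,0,0],[0,0,4,0,0,0],[0,0,0,0,0,0],[0,0,0,0,0,0]]'
python3 - <<'E'
from h import *
C,L=block("pics/w4.png");delta(544,-65,103,.228)
im=cv2.imread("pics/w4.png")[:300,100:460];cv2.imwrite("pics/w4c.png",cv2.resize(im,None,fx=2,fy=2,interpolation=cv2.INTER_CUBIC))
E
```

```text
time: 11.4
tool_pos: [543.8, -64.1, 103.8]
tcp_rot: [3.142, -0.0, 0.228]
contact_force: [0.2, -0.9, 4.9]
grip_width: 44.4
finger_force: 30.0
t 11.5 shift [-0.   0.8  0.8] turn [ 0.    -0.001 -0.   ] pos [543.9 -64.2 103.8] rot [ 3.141e+00 -1.000e-03  2.280e-01] F [ 0.5 -0.6  5.9]
```

View pics/w4c.png

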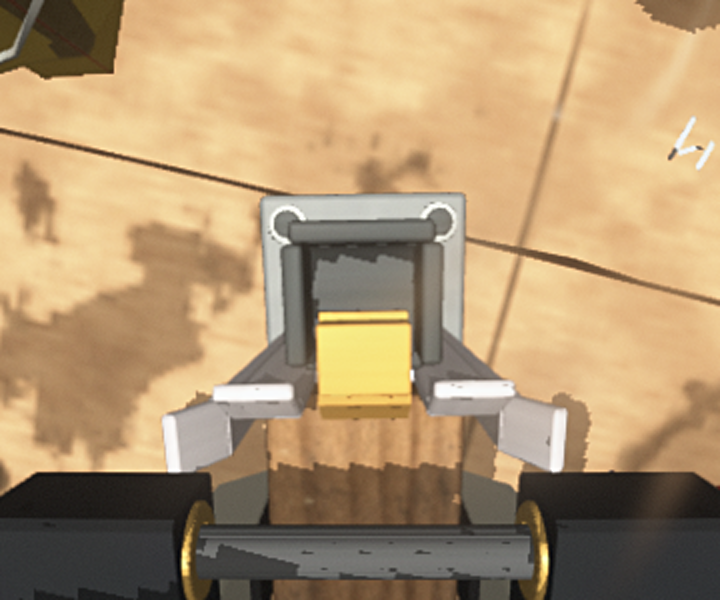

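The crop shows the catch nose, near (365,410), in over the block's end. I'll press slightly further, release and rise straight up.

```bash
python3 -m jog '[[0,0,2,0,0,0],[0,0,0,0,0,0],[0,0,0,0,0,0]]'; python3 -m jog '[[0,0,0,0,0,0],[0,0,0,0,0,0],[0,0,0,0,0,0],[0,0,0,0,0,0],[0,0,0,0,0,0]]' 68
```

```text
time: 11.8
tool_pos: [543.9, -64.1, 102.6]
tcp_rot: [3.141, -0.001, 0.228]
contact_force: [-0.6, 0.6, 11.4]
grip_width: 44.6
finger_force: 33.5
time: 12.3
tool_pos: [543.2, -64.2, 101.0]
tcp_rot: [-3.141, 0.001, 0.228]
contact_force: [0.3, -1.5, 1.0]
grip_width: 61.9
finger_force: 0.5
```

```bash
python3 -m jog '[[0,0,-10,0,0,0],[0,0,-25,0,0,0],[0,0,-35,0,0,0],[0,0,-40,0,0,0],[0,0,-40,0,0,0],[0,0,-10,0,0,0],[-40,0,0,0,0,0],[-40,0,0,0,0,0],[-25,0,0,0,0,0],[0,0,0,0,0,0],[0,0,0,0,0,0],[0,0,0,0,0,0]]'
python3 - <<'E'
from h import *
C,L=block("pics/w5.png");delta(492,335,160,1.43)
im=cv2.imread("pics/w5.png")[:300,130:430];cv2.imwrite("pics/w5c.png",cv2.resize(im,None,fx=2,fy=2,interpolation=cv2.INTER_CUBIC))
E
```

```text
time: 13.5
tool_pos: [442.1, -87.7, 261.3]
tcp_rot: [-3.141, -0.0, 0.228]
contact_force: [-0.2, -0.6, -0.1]
grip_width: 62.5
finger_force: 0.0
t 13.6 shift [ 144.4 -400.4  101.3] turn [-1.000e-03  0.000e+00 -1.202e+00] pos [442.1 -87.7 261.2] rot [-3.141  0.     0.228] F [-0.8  0.8 -0.1]
```

View pics/w5c.png

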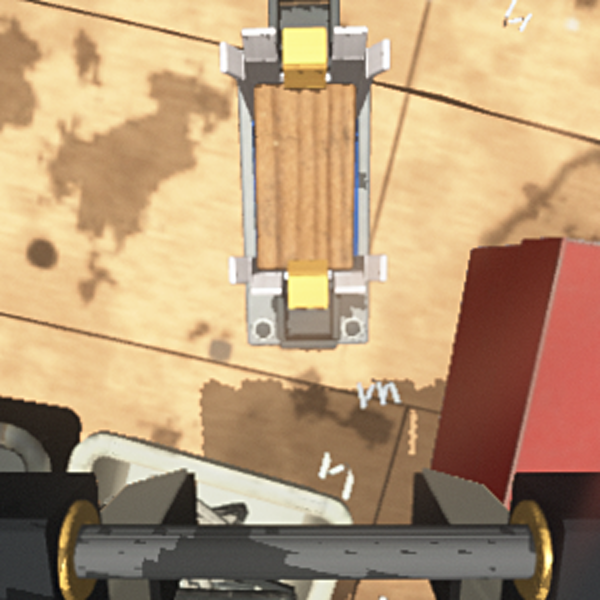

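The crop shows the first block seated, with both brass noses, near (305,75) and (307,275), over its ends. Now the second block.

```bash
python3 -m jog '[[12,-32,0,0,0,0],[16,-44,0,0,0,0],[16,-44,0,0,0,0],[16,-44,0,0,0,0],[16,-44,0,0,0,0],[16,-44,0,0,0,0],[16,-44,0,0,0,0],[16,-44,0,0,0,0],[14,-40,0,0,0,0],[6,-20,0,0,0,0],[0,0,0,0,0,0]]' 100
python3 -m jog '[[0,0,5,0,0,-0.134],[0,0,10,0,0,-0.134],[0,0,10,0,0,-0.134],[0,0,15,0,0,-0.134],[0,0,15,0,0,-0.134],[0,0,15,0,0,-0.134],[0,0,15,0,0,-0.134],[0,0,15,0,0,-0.134],[0,0,0,0,0,-0.134],[0,0,0,0,0,0],[0,0,0,0,0,0],[0,0,0,0,0,0]]'
python3 - <<'E'
from h import *
C,L=block("pics/w6.png");delta(492,335,160,1.43)
im=cv2.imread("pics/w6.png")[100:300,190:370];cv2.imwrite("pics/w6c.png",cv2.resize(im,None,fx=3,fy=3,interpolation=cv2.INTER_CUBIC))
for p,m in L:
    r=cv2.minAreaRect(np.argwhere(m)[:,::-1].astype(np.float32));print(p,r)
E
```

```text
time: 14.7
tool_pos: [490.9, 337.6, 260.1]
tcp_rot: [-3.141, 0.001, 0.232]
contact_force: [-0.1, -0.6, 0.0]
grip_width: 91.4
finger_force: 0.0
time: 15.9
tool_pos: [491.7, 334.2, 161.9]
tcp_rot: [3.141, -0.0, 1.431]
contact_force: [0.1, -0.6, 0.8]
grip_width: 92.2
finger_force: 0.0
t 16.0 shift [0.8 0.4 1.8] turn [ 0.001 -0.     0.002] pos [491.5 334.3 161.8] rot [ 3.141 -0.     1.432] F [ 0.6  0.2 -0.2]
0.55 ((281.60174560546875, 192.9734649658203), (82.0371322631836, 46.61391830444336), 75.3791275024414)
```

View pics/w6c.png

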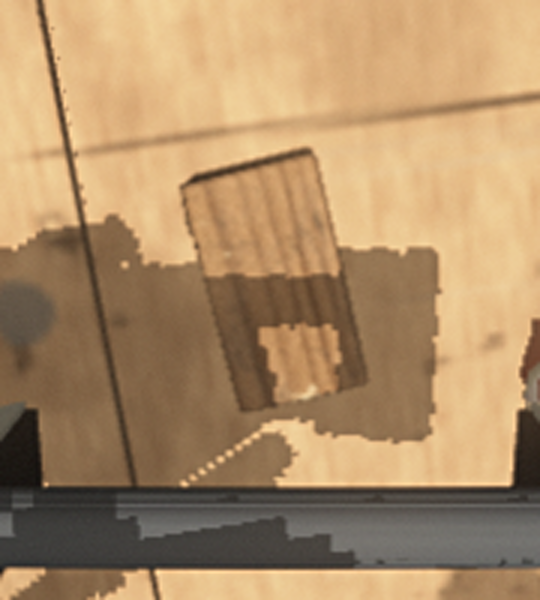

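The block's top face corners in this crop are (183,185), (315,153), (366,383) and (242,410), so it is turned about 0.24 rad.

```bash
python3 - <<'E'
from h import *
C=cam("wrist")
q=world(C,[(190+x/3,100+y/3) for x,y in[(183,185),(315,153),(366,383),(242,410)]],38)
a=(q[0]+q[1]-q[2]-q[3])/2;b=(q[1]+q[2]-q[0]-q[3])/2;ya=np.arctan2(a[1],a[0]);print(q.mean(0),np.linalg.norm(a),np.linalg.norm(b),ya,np.arctan2(b[0],-b[1]))
m=q.mean(0);delta(m[0],m[1],4,ya)
E
```

```text
[493.03362516 338.881474    38.        ] 78.13940427337621 42.907227459666 1.663446392136398 1.662167125978607
t 16.0 shift [  4.7   0.7 157.8] turn [ 0.001 -0.    -0.231] pos [491.5 334.3 161.8] rot [ 3.141 -0.     1.432] F [ 0.6  0.2 -0.2]
```

```bash
python3 -m jog '[[4.7,0.7,15,0,0,-0.115],[0,0,26,0,0,-0.116],[0,0,30,0,0,0],[0,0,30,0,0,0],[0,0,30,0,0,0],[0,0,15,0,0,0],[0,0,10,0,0,0],[0,0,0,0,0,0],[0,0,0,0,0,0]]'
python3 -m jog '[[0,0,0,0,0,0],[0,0,0,0,0,0],[0,0,0,0,0,0],[0,0,0,0,0,0],[0,0,0,0,0,0],[0,0,0,0,0,0],[0,0,0,0,0,0]]' 30
```

```text
time: 16.9
tool_pos: [493.3, 339.2, 6.3]
tcp_rot: [3.14, -0.001, 1.664]
contact_force: [-0.4, -0.0, 0.1]
grip_width: 92.0
finger_force: 0.0
time: 17.6
tool_pos: [492.7, 338.9, 5.5]
tcp_rot: [3.142, -0.0, 1.665]
contact_force: [-0.3, -0.6, 0.2]
grip_width: 44.8
finger_force: 30.0
```

```bash
python3 -m jog '[[0,0,-20,0,0,0],[0,0,-35,0,0,0],[0,0,-40,0,0,0.1437],[0,0,-40,0,0,0.1437],[0,0,-40,0,0,0.1437],[0,0,-35,0,0,0.1437],[0,0,-20,0,0,0.1437],[0,0,0,0,0,0.1437],[0,0,0,0,0,0.1437],[0,0,0,0,0,0.1437],[0,0,0,0,0,0.1437],[0,0,0,0,0,0.1437]]'
python3 -m jog '[[0,0,0,0,0,0],[0,0,0,0,0,0]]'
python3 -c "
from h import *
delta(543.8,-64.2,200,.228)"
```

```text
time: 18.8
tool_pos: [492.5, 338.8, 235.2]
tcp_rot: [3.141, 0.001, 0.222]
contact_force: [0.6, 0.4, 0.8]
grip_width: 44.8
finger_force: 30.0
time: 19.0
tool_pos: [492.6, 338.8, 235.3]
tcp_rot: [3.142, 0.0, 0.232]
contact_force: [-0.3, 0.1, -0.1]
grip_width: 44.3
finger_force: 30.0
t 19.0 shift [-42.7 404.   35.3] turn [0.    0.    0.004] pos [492.6 338.8 235.3] rot [3.142 0.    0.232] F [-0.3  0.1 -0.1]
```

```bash
python3 -m jog '[[-3,30,0,0,0,0.004],[-5,45,0,0,0,0],[-5,45,0,0,0,0],[-5,45,0,0,0,0],[-5,45,0,0,0,0],[-5,45,0,0,0,0],[-5,45,0,0,0,0],[-5,45,0,0,0,0],[-3,39,15,0,0,0],[-1.7,20,20,0,0,0],[0,0,0,0,0,0],[0,0,0,0,0,0]]'
python3 -m jog '[[0,0,0,0,0,0],[0,0,0,0,0,0]]'
python3 - <<'E'
from h import *
C,L=block("pics/w7.png");delta(543.8,-64.2,164,.228)
im=cv2.imread("pics/w7.png")[:300,100:460];cv2.imwrite("pics/w7c.png",cv2.resize(im,None,fx=2,fy=2,interpolation=cv2.INTER_CUBIC))
E
```

```text
time: 20.2
tool_pos: [540.6, -64.4, 200.3]
tcp_rot: [-3.141, 0.001, 0.225]
contact_force: [0.2, 1.1, -0.1]
grip_width: 45.1
finger_force: 30.0
time: 20.4
tool_pos: [541.2, -63.4, 201.4]
tcp_rot: [3.141, -0.002, 0.226]
contact_force: [0.8, 0.3, -0.9]
grip_width: 44.9
finger_force: 30.0
t 20.5 shift [ 2.5  1.2 37.2] turn [ 0.001 -0.001 -0.002] pos [541.1 -63.6 201.2] rot [ 3.141e+00 -1.000e-03  2.260e-01] F [-0.1 -0.4 -1.2]
```

View pics/w7c.png

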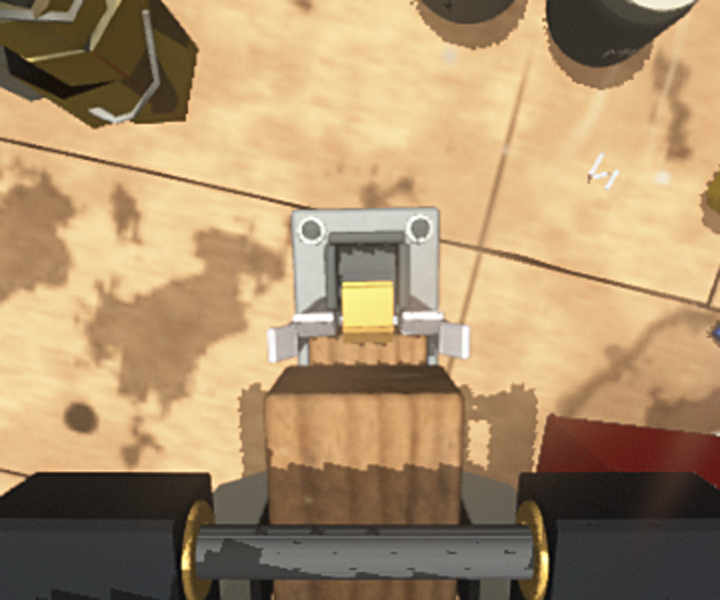

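The crop shows the block's front top edge at row 393, so it sits about 0.6 mm further forward in the grip than the first block did. The first block is still under the catch. I'll correct for that and go in.

```bash
python3 -m jog '[[1.9,1.2,0,0,0,0],[0,0,6,0,0,0],[0,0,10,0,0,0],[0,0,10,0,0,0],[0,0,6,0,0,0],[0,0,5,0,0,0],[0,0,0,0,0,0],[0,0,0,0,0,0],[0,0,0,0,0,0]]'
python3 -c "
from h import *
delta(543.4,-64.2,103,.228)"
```

```text
time: 21.4
tool_pos: [543.1, -65.3, 163.6]
tcp_rot: [-3.142, -0.0, 0.224]
contact_force: [1.4, 0.2, -1.1]
grip_width: 44.7
finger_force: 30.0
t 21.4 shift [ 0.5 -1.  60.6] turn [-0.    -0.    -0.004] pos [543.1 -65.3 163.6] rot [-3.142 -0.     0.224] F [ 1.4  0.2 -1.1]
```

```bash
python3 -m jog '[[0.5,-1,0,0,0,-0.004],[0,0,4,0,0,0],[0,0,4,0,0,0],[0,0,4,0,0,0],[0,0,4,0,0,0],[0,0,0,0,0,0],[0,0,0,0,0,0],[0,0,0,0,0,0]]'
```

```text
time: 22.2
tool_pos: [544.2, -64.5, 148.2]
tcp_rot: [3.14, -0.003, 0.228]
contact_force: [2.8, -0.4, 5.4]
grip_width: 44.8
finger_force: 30.0
```

```bash
python3 -m jog '[[0,0,5,0,0,0],[0,0,5,0,0,0],[0,0,5,0,0,0],[0,0,5,0,0,0],[0,0,0,0,0,0],[0,0,0,0,0,0]]'
```

```text
time: 22.8
tool_pos: [544.1, -64.4, 127.8]
tcp_rot: [3.141, -0.002, 0.228]
contact_force: [3.3, -0.5, 3.0]
grip_width: 45.1
finger_force: 30.0
```

```bash
python3 -m jog '[[0,0,5,0,0,0],[0,0,5,0,0,0],[0,0,5,0,0,0],[0,0,4,0,0,0],[0,0,0,0,0,0],[0,0,0,0,0,0]]'
```

```text
time: 23.4
tool_pos: [544.0, -64.3, 109.0]
tcp_rot: [3.141, -0.002, 0.228]
contact_force: [3.7, -0.7, 3.8]
grip_width: 44.7
finger_force: 30.0
```

```bash
python3 -m jog '[[-0.4,0,3,0,0,0],[0,0,2,0,0,0],[0,0,2,0,0,0],[0,0,0,0,0,0],[0,0,0,0,0,0],[0,0,0,0,0,0]]'
```

```text
time: 24.0
tool_pos: [544.0, -64.3, 102.9]
tcp_rot: [3.14, -0.003, 0.228]
contact_force: [2.3, 0.5, 11.0]
grip_width: 45.0
finger_force: 32.3
```

```bash
python3 -m jog '[[0,0,1,0,0,0],[0,0,0,0,0,0],[0,0,0,0,0,0]]';python3 -m jog '[[0,0,0,0,0,0],[0,0,0,0,0,0],[0,0,0,0,0,0],[0,0,0,0,0,0],[0,0,0,0,0,0]]' 68
```

```text
time: 24.3
tool_pos: [544.0, -64.4, 102.5]
tcp_rot: [3.14, -0.003, 0.228]
contact_force: [1.9, 0.5, 16.1]
grip_width: 44.8
finger_force: 34.5
time: 24.8
tool_pos: [542.0, -64.3, 100.1]
tcp_rot: [-3.141, 0.002, 0.228]
contact_force: [1.3, -0.6, 0.9]
grip_width: 62.4
finger_force: 1.1
```

```bash
python3 -m jog '[[0,0,-10,0,0,0],[0,0,-25,0,0,0],[0,0,-35,0,0,0],[0,0,-40,0,0,0],[0,0,-40,0,0,0],[0,0,-10,0,0,0],[-40,0,0,0,0,0],[-40,0,0,0,0,0],[-25,0,0,0,0,0],[0,0,0,0,0,0],[0,0,0,0,0,0],[0,0,0,0,0,0]]'
python3 - <<'E'
from h import *
C,L=block("pics/w8.png");delta(492,335,160,1.43)
im=cv2.imread("pics/w8.png")[:300,130:430];cv2.imwrite("pics/w8c.png",cv2.resize(im,None,fx=2,fy=2,interpolation=cv2.INTER_CUBIC))
E
```

```text
time: 26.0
tool_pos: [441.1, -87.8, 260.2]
tcp_rot: [-3.141, 0.0, 0.228]
contact_force: [0.1, 0.2, -0.5]
grip_width: 62.3
finger_force: 0.0
t 26.1 shift [ 145.3 -400.2  100.3] turn [-1.000e-03  0.000e+00 -1.202e+00] pos [441.2 -87.7 260.1] rot [-3.141  0.     0.228] F [ 0.3 -1.  -0.7]
```

View pics/w8c.png

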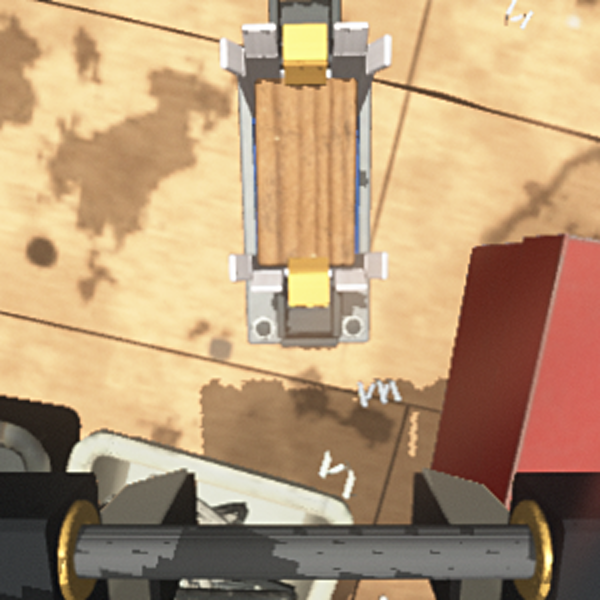

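The picture matches the one taken after the first block: same top size and both noses, near (305,72) and (308,268), over the block's ends. Handing in.

```bash
python3 -c "
from plant import bot
print(bot.close_job())"
```

```text
the job is handed in; nothing more can be done
None
```

I loaded both blocks into the magazine one at a time, and the wrist picture after each press shows both catches over the top block's ends; I handed the job in at about 26 s, and no verdict was reported.

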